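Take the bore of a worn bearing with a telescoping gauge

ROBOT

A 6-joint arm with a two-finger parallel gripper is mounted at the origin on a cart in front of the work surface, level with it; the furniture and walls round the work are solid. World frame = base frame: x ahead of the robot, y to its left, z up, the work surface at z = 0. Lengths are in mm, angles in rad, forces in N, time in s.
With the tool pointing down it reaches from about 350 to 975 mm from the base axis. Payload 7.1 kg.
Tool frame: the origin (TCP) lies between the finger pads; the fingertips stand 19 mm ahead of it and the grasp point (between the pads) is the TCP (ctrl.finger_overhang is the distance from the TCP to the fingertips, in mm); z points along the fingers, y is the line along which they close (so a half turn about z gives the same grasp; the last joint's range is limited). The gripper opens to 88 mm and grips with 3 to 60 N. Pads are 20 mm wide; open, the fingers measure 115 mm over their backs; the gripper's body (75 mm by 178 mm) begins 61 mm behind the grasp point.
Start: joints at [-1.358, 0.423, 1.63, -0, 1.089, -0.019], TCP at [143.6, -608.263, 241.675] pointing down, gripper open.
Joint ranges: [-3, 3], [-0.9, 2.11], [0.09, 2.58], [-1.31, 4.45], [0.11, 2.69], [-2.54, 2.54]. Speed limits (rad/s): [2.39, 2.39, 3.01, 3.14, 3.14, 3.14].

INTERFACE

Orientations are given as a rotation vector (axis times angle).
In Python, from workcell import ctrl gives the robot as it stands. The module is installed in compiled form; this text tells all that it offers.
- The arm moves only by the tool arm_command, never from a script. Its argument "rows" is one flat list of numbers, 7 for each row, row after row: the turn, a rotation vector about the tool's x, y, z scaled (see below), then the shift along the tool's x, y, z scaled (see below), then the opening, from -1 (shut) to 1 (fully open). A call has 1 to 5 rows; each row is the pose to reach, as a shift and turn from the pose commanded when the call began, along the tool's axes at that moment, turning the shorter way round; what a row does not reach only later rows make up. The controller multiplies each number of a shift by 80 mm and each number of a turn by 180 degrees. A row lasts 1/10 s, in which the tool goes at most 50 mm and 8.59 degrees, less where a joint would pass 70% of its speed; a pose out of reach is approached as far as the arm can. A call with a number of a shift or a turn outside -1 to 1 is refused whole. A call with a gripper value outside its range is refused whole. The fingers move at their own pace and stop on an object; the grip force is fixed at half the most. Time passes only in rows, so rows that repeat a pose let the fingers close. It gives the time, the measured TCP pose, the force, the opening and the grip force at its end, in the units of the state.
- ctrl.get_obs(): the state, without advancing time (a new reading comes with each control period).
- ctrl.get_image(name): name is "scene" or "top" or "wrist"; returns (picture, depth): 384x512x3 uint8, red, green, blue; 384x512 float32, mm along the optical axis (not along the pixel's ray), 0 where there is no reading.
- ctrl.camera_params(name): a dict with "camera_matrix" (3x3 intrinsics, pixels), "k1" (the pictures are not rectified: a ray, as slopes to the right and down, at radius r is drawn at 1 + k1 r^2 times it, then the intrinsics apply), "world_to_cam" (4x4, takes a point from world to camera coordinates); the wrist camera has in their place "tool_from_camera" (4x4, takes a point from camera to tool coordinates, whose origin is the TCP and whose axes are the flange's). Camera axes: x right, y down, z forward; pixel columns grow to the right and rows downward; lengths in mm; the calibration is good to about 2 mm. A picture is of the moment at which its call begins: read the wrist's pose just before it. camera_params takes no time and is no camera call.
- ctrl.close_job(): hands the job in; it is judged then, once.
The state is a dict: "t": time; "qpos": joint angles; "qvel": joint speeds; "joint_torque": joint torques, N m; "ee_pos": TCP position; "orientation": TCP orientation; "ft_force": force on the tool from outside, world axes, zero at the start; "moment": the same for the moment, N m; "width": finger opening in mm; "grasp_force": force on a finger pad.
Only numpy, scipy, OpenCV 4.12 (cv2) and the standard library are available. Lean on these libraries where they do the work, as an engineer would, in place of code of your own. Each camera call takes 0.05 s, during which the arm holds its last target. There are 200 camera calls.

TASK

Measure the bore of the bearing housing that stands on the yellow station: take the telescoping gauge out of its blue stand, push it gently and upright down the bore until its collar sits flat on the housing, and let go of it so that the plungers centre it on the bore wall. Then press the red lock button on its top only until it bites firmly, without forcing it further (that would draw the plungers off the wall and spoil the reading). Lift the gauge out and stand it back upright in its blue stand, collar flat on the stand, reading still locked; leave everything else where it is.

Things in the scene. Friction and masses are not known exactly. Their poses are not given: they have to be found in the camera images.
- gauge_grip (a point): telescoping bore gauge (0.24 kg): centre of its upright round dark handle, 22 mm across, where to grip; z up the handle. Handle reaches 37 mm below to 17 above this point; red button's top 35 above (unpressed). Underside of the collar (60 mm across, 6 thick) 43 below. Below that a stem and cross head with two brass plungers: their centre line 73, lowest part 80 below this point
- gauge_collar (a point): the same gauge: centre of the underside of its collar, on the handle's axis; x is the line of the plungers, z points up the handle. The collar rests on the stand (as at the start) or on a housing's rim
- gauge: the whole gauge with plungers and button; origin as gauge_collar
- tip_a (a point): rounded outer tip of one brass plunger, 73 mm below gauge_grip, 16 to 22 mm out along the gauge's +x. The two plungers move together and so centre a released gauge in the bore. Springs push each out with about 5.5 N; they start fully out (44 mm over both tips) and the funnel mouth presses them in (to 32 mm at most) as the gauge is pushed down with 12 to 20 N
- tip_b (a point): outer tip of the other plunger, along the gauge's -x; the distance from tip_a to tip_b is the gauge's reading
- button_top (a point): centre of the top of the red lock button on the gauge's upper end, 20 mm across; moves down as it is pressed
- lock_button (a joint): travel of the red button, m: 0 up (plungers free, as at the start) to 0.012; stays where left. Slides at 7 N; where its rod meets the plungers' linkage (about 3 to 9 mm in these bores) resistance climbs within 1 to 2 mm past 13 N: stop in that rise, at 9.5 to 11.5 N; the plungers then come out no further. Beyond, it draws each in, 1 mm per 2 mm of travel; short of it, they spring out past the reading
- station_mouth (a point): centre of the upper rim of the housing on the yellow station, 65 mm above the worktop; z up. The yellow station is at one end of a dark steel plate 100x290x8 mm fixed to the worktop; the other two stations, 90 and 180 mm along the plate, are grey
- housing_a: one of three fixed aluminium bearing housings, alike outside, with bronze liners: 76 mm across the foot, 64 at the top, 55 tall; origin at the centre of its underside. Funnel mouth 50 mm across at the rim, narrowing (30 degrees from the axis) to a round bore of unknown width, 35 to 42 mm. Any of the three may be on the yellow station
- housing_b: as housing_a, with another bore
- housing_c: as housing_a, with another bore
- stand_top (a point): centre of the top face of the blue gauge stand, a fixed block 90x90 mm, 50 high, with a round hole 52 mm across, 46 deep, in which the gauge's head hangs while its collar rests on this face; z up
- drum_roller: black drum roller, 63 mm across, 32 tall; loose bystander, origin under its centre
- idler_wheel: black idler wheel lying flat, 80 mm across, 21 tall; loose bystander, origin under its centre
- red_pliers: pliers with red handles lying flat, 182x58x13 mm; loose bystander, origin under its centre
- door_switch: small cream switch, 60x30x18 mm; loose bystander, origin under its centre

How it is judged:
By the outcome, as a careful person would: the job done as asked, in the order asked, and still so for the second after the job is handed in, with the robot touching nothing.
It also fails if it takes over 72 s, if anything falls off the work surface, if the arm or the gripper's body presses on something with over 40 N, if the wrist force passes 120 N, or if a joint passes its speed limit or range.

## Working session

There is one attempt and no reset: what is moved stays moved. The work goes in short steps, Python scripts to look and compute and a tool call to move; the robot and the scene stay as the last step left them, time stands still between calls to the robot, and variables do not carry over. Pictures are saved under pics/ and viewed, at most 10 in all, crops included, and the job is handed in when it is done.

Besides the shell and the picture viewer there is one more tool, called after ">>>" by a JSON object that holds its "api" and its "payload", one argument or row to a line. arm_command: Moves the arm, as the interface text tells. Shifts and turns lie within -1 to 1; 1 stands for 80 mm of shift or 180 degrees of turn. Its arguments: {"type":"object","properties":{"rows":{"type":"array","items":{"type":"number"}}},"required":["rows"]}

```bash
mkdir -p pics; cat > h.py <<'E'
import numpy as np, cv2
from scipy.spatial.transform import Rotation as R
from workcell import ctrl
def grab(n):
    o=ctrl.get_obs(); im,d=ctrl.get_image(n); p=ctrl.camera_params(n)
    if n=="wrist":
        T=np.eye(4);T[:3,:3]=R.from_rotvec(o["orientation"]).as_matrix();T[:3,3]=o["ee_pos"]
        W=T@np.array(p["tool_from_camera"])
    else: W=np.linalg.inv(np.array(p["world_to_cam"]))
    return im,d,np.array(p["camera_matrix"]),float(p["k1"]),W
def world(d,K,k1,W):
    h,w=d.shape; u,v=np.meshgrid(np.arange(w),np.arange(h))
    D=np.array([k1,0,0,0,0.])
    s=cv2.undistortPoints(np.stack([u,v],-1).reshape(-1,1,2).astype(np.float64),K,D).reshape(h,w,2)
    P=np.dstack([s[...,0]*d,s[...,1]*d,d])
    return P@W[:3,:3].T+W[:3,3]
def save(n,im): cv2.imwrite("pics/"+n+".png",im[...,::-1])
E
python3 - <<'E'
from h import *
o=ctrl.get_obs();print({k:np.round(v,3) for k,v in o.items()})
ims=[]
for n in("scene","top"):
    im,d,K,k1,W=grab(n);np.savez(n,im=im,P=world(d,K,k1,W),d=d);save(n,im);print(n,np.round(W,2).tolist(),k1,K.tolist())
E
```

```text
{'t': np.float64(0.0), 'qpos': array([-1.358,  0.424,  1.631,  0.   ,  1.089, -0.019]), 'qvel': array([-0.001,  0.001, -0.001, -0.002,  0.001,  0.   ]), 'joint_torque': array([ 5.0000e-03, -5.4461e+01, -2.7366e+01,  6.5000e-02,  2.3000e-02,
       -0.0000e+00]), 'ee_pos': array([ 143.506, -607.757,  240.909]), 'orientation': array([-3.119, -0.363,  0.   ]), 'ft_force': array([ 0.794,  0.002, -1.126]), 'moment': array([-0.024, -0.036, -0.013]), 'grasp_force': np.float64(0.0), 'width': np.float64(87.774)}
scene [[-0.63, -0.46, 0.63, -232.28], [-0.78, 0.39, -0.49, 680.35], [-0.02, -0.8, -0.6, 833.42], [0.0, 0.0, 0.0, 1.0]] -0.05809473144617622 [[444.7046129082574, 0.0, 256.0413267831362], [0.0, 444.7046129082574, 196.93925835592188], [0.0, 0.0, 1.0]]
top [[-0.03, -0.99, 0.12, 377.86], [-1.0, 0.03, 0.01, 62.86], [-0.02, -0.12, -0.99, 1322.69], [0.0, 0.0, 0.0, 1.0]] -0.05269688569008568 [[412.674372012139, 0.0, 251.05346078329376], [0.0, 412.674372012139, 192.97687359011368], [0.0, 0.0, 1.0]]
```

View pics/top.png

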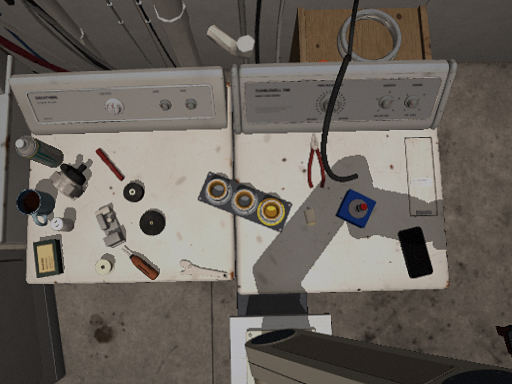

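View pics/scene.png

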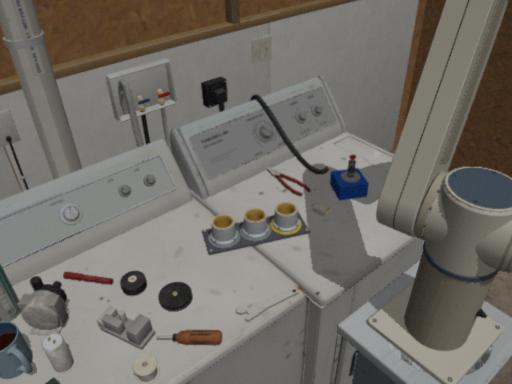

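The top view shows the blue stand at about (357,208) with the red button at (363,207). The yellow-station housing is at (271,210), and the grey ones are at (243,197) and (216,187). A black hose passes close to the stand, near (355,178).

```bash
python3 - <<'E'
from h import *
for n in("top","scene"):
    z=np.load(n+".npz");im=z["im"];P=z["P"];d=z["d"]>0
    hsv=cv2.cvtColor(im,cv2.COLOR_RGB2HSV);H,S,V=[hsv[...,i].astype(int) for i in range(3)]
    x,y,h=P[...,0],P[...,1],P[...,2]
    box=d&(x>250)&(x<800)&(y>-450)&(y<350)
    blue=box&(H>105)&(H<130)&(S>150)&(h>10)
    top=blue&(h>42)&(h<60)
    r=cv2.minAreaRect(np.float32(P[top][:,:2]));print(n,"stand",r,np.median(h[top]),top.sum())
    red=box&((H<8)|(H>172))&(S>150)&(h>70)&(h<200)
    print("button",np.median(P[red],0),P[red].max(0),red.sum())
    rim=box&(h>57)&(h<73)&(y>-150)&(y<250)&~blue
    nn,l,st,c=cv2.connectedComponentsWithStats(rim.astype(np.uint8))
    for i in range(1,nn):
        if st[i,4]>30:
            q=P[l==i];(cx,cy),rr=cv2.minEnclosingCircle(np.float32(q[:,:2]));print("rim",c[i],cx,cy,rr,np.median(q[:,2]))
    yel=box&(H>20)&(H<32)&(S>150)&(h<25)
    q=P[yel]; print("yellow",cv2.minEnclosingCircle(np.float32(q[:,:2])) if len(q) else 0,len(q),np.median(q,0))
    # hose: dark things above
    hs=d&(x>300)&(x<700)&(y>-350)&(y<250)&(V<60)&(h>20)
    for a in range(300,700,50):
        m=hs&(x>=a)&(x<a+50)
        if m.any(): print(a,m.sum(),np.percentile(P[m],[0,5,50,95],axis=0).round().tolist())
E
```

```text
top stand ((477.0527648925781, -244.3480224609375), (91.524658203125, 89.44056701660156), 61.51070785522461) 48.97503108898513 528
button [ 475.41913518 -244.44341028  127.30659794] [ 622.19879176 -128.32113483  132.25836626] 38
rim [209.90449438 111.91573034] 793.6312255859375 201.2471466064453 48.73725128173828 64.56903339845519
rim [278.57620042 116.11273486] 773.1126098632812 -10.746552467346191 138.94696044921875 65.29393052664727
rim [216.82142857 188.65306122] 546.1661376953125 185.12063598632812 32.0576286315918 63.433676095515466
rim [244.155 198.97 ] 511.7413024902344 102.0048599243164 31.80620574951172 63.09116432472047
rim [271.35135135 209.57297297] 476.71636962890625 19.479877471923828 31.72089958190918 63.36088057040024
yellow ((391.8953552246094, -192.60464477539062), 272.397216796875) 144 [478.49708265  19.77209339   8.85737938]
400 23 [[417.0, -263.0, 21.0], [418.0, -262.0, 22.0], [431.0, -236.0, 30.0], [447.0, -209.0, 42.0]]
450 92 [[450.0, -277.0, 22.0], [456.0, -244.0, 27.0], [474.0, -202.0, 58.0], [496.0, 109.0, 112.0]]
500 58 [[500.0, -224.0, 21.0], [502.0, -22
[... 1047 characters left out ...]
.96017699] 544.5289916992188 185.77734375 35.12778091430664 63.035836696128115
yellow ((474.8448791503906, 22.36540412902832), 44.58771514892578) 74 [450.07229676  49.95226577   9.35358926]
450 132 [[463.0, -250.0, 21.0], [465.0, -246.0, 26.0], [471.0, -236.0, 73.0], [496.0, -189.0, 108.0]]
500 25 [[500.0, -221.0, 21.0], [502.0, -221.0, 22.0], [515.0, -214.0, 32.0], [529.0, -204.0, 42.0]]
550 153 [[560.0, -257.0, 23.0], [563.0, -244.0, 27.0], [573.0, -169.0, 67.0], [597.0, -141.0, 106.0]]
600 94 [[600.0, -142.0, 98.0], [603.0, -140.0, 110.0], [624.0, -132.0, 136.0], [647.0, -124.0, 157.0]]
650 80 [[650.0, -138.0, 148.0], [652.0, -134.0, 158.0], [672.0, -129.0, 173.0], [696.0, -123.0, 189.0]]
```

>>> {"api": "arm_command", "payload": {
  "rows": [0,0,0,0.85,-0.58,0,1,0,0,0,0.85,-0.58,0,1]
}}

```text
t: 0.3
ee_pos: [199.6, -545.9, 240.9]
orientation: [-3.119, -0.361, -0.0]
ft_force: [-0.8, -0.8, 0.1]
width: 87.8
grasp_force: 0.0
```

>>> {"api": "arm_command", "payload": {
  "rows": [0,0,0,0.85,-0.58,0,1,0,0,0,0.85,-0.58,0,1]
}}

```text
t: 0.5
ee_pos: [255.7, -484.4, 241.2]
orientation: [-3.119, -0.364, 0.0]
ft_force: [0.1, -0.2, 0.9]
width: 87.9
grasp_force: 0.0
```

>>> {"api": "arm_command", "payload": {
  "rows": [0,0,0,0.85,-0.58,0,1,0,0,0,0.85,-0.58,0,1]
}}

```text
t: 0.7
ee_pos: [311.3, -423.6, 241.4]
orientation: [-3.119, -0.364, 0.0]
ft_force: [-0.1, -1.1, -0.5]
width: 87.7
grasp_force: 0.0
```

>>> {"api": "arm_command", "payload": {
  "rows": [0,0,0,0.85,-0.58,0,1,0,0,0,0.85,-0.58,0,1]
}}

```text
t: 0.9
ee_pos: [366.8, -362.9, 241.5]
orientation: [-3.12, -0.364, 0.0]
ft_force: [-1.2, -0.3, 0.4]
width: 87.6
grasp_force: 0.0
```

>>> {"api": "arm_command", "payload": {
  "rows": [0,0,0,0.85,-0.58,0,1,0,0,0,0.85,-0.58,0,1,0,0,0,0.85,-0.58,0,1]
}}

```text
t: 1.2
ee_pos: [423.1, -301.7, 241.5]
orientation: [-3.119, -0.37, -0.0]
ft_force: [-0.6, -0.4, -0.7]
width: 87.6
grasp_force: 0.0
```

```bash
cat > look.py <<'E'
from h import *
import sys
def look(name):
    im,d,K,k1,W=grab("wrist");P=world(d,K,k1,W);save(name,im);np.savez(name,im=im,P=P,d=d)
    o=ctrl.get_obs();print("ee",o["ee_pos"].round(1),"ft",o["ft_force"].round(1),"t",o["t"])
    hsv=cv2.cvtColor(im,cv2.COLOR_RGB2HSV);H,S,V=[hsv[...,i].astype(int) for i in range(3)]
    x,y,h=P[...,0],P[...,1],P[...,2];g=d>0
    b=g&(H>105)&(H<130)&(S>130)&(h>42)&(h<58)
    if b.sum()>200:print("stand",cv2.minAreaRect(np.float32(P[b][:,:2])),np.median(h[b]))
    r=g&((H<8)|(H>172))&(S>140)&(h>80)
    if r.sum()>20:
        q=P[r];q=q[q[:,2]>np.percentile(q[:,2],90)-4];print("button",cv2.minEnclosingCircle(np.float32(q[:,:2])),np.median(q,0),len(q))
    return im,P,d
if __name__=="__main__": look(sys.argv[1])
E
python3 look.py w1
```

```text
ee [ 422.  -303.   241.4] ft [-1.3  0.2  0.3] t 1.25
stand ((477.36767578125, -246.5796661376953), (89.89517211914062, 89.61981964111328), 61.87339401245117) 50.757060123853535
button ((433.7240295410156, -299.38946533203125), 49.89730453491211) [ 421.30623317 -259.27150352  303.27969707] 867
```

View pics/w1.png

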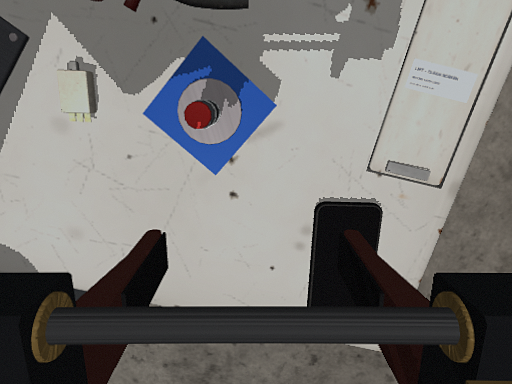

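The wrist view shows the stand centred near (210,105), with the gauge collar at (210,110) and the red button at (198,115). The fingers are clear of everything.

```bash
sed -i 's/&(h>80)$/\&(h>80)\&(h<150)/' look.py; python3 - <<'E'
from h import *
z=np.load("w1.npz");im,P=z["im"],z["P"]
hsv=cv2.cvtColor(im,cv2.COLOR_RGB2HSV);S=hsv[...,1]
h=P[...,2];m=np.zeros(h.shape,bool);m[60:180,140:280]=1
c=m&(h>53)&(h<60);q=P[c];print("collar",cv2.minEnclosingCircle(np.float32(q[:,:2])),np.median(q,0))
b=m&(h>118)&(h<140);q=P[b];print("btn",cv2.minEnclosingCircle(np.float32(q[:,:2])),np.median(q,0),len(q),q[:,2].max())
E
```

```text
collar ((467.4461364746094, -243.77584838867188), 50.16066360473633) [ 479.99204235 -252.43498768   56.73596735]
btn ((475.30145263671875, -247.8444061279297), 9.867600440979004) [ 475.51355622 -248.08955897  128.59194283] 585 131.14141066654034
```

>>> {"api": "arm_command", "payload": {
  "rows": [0,0,0,0.8,-0.45,0.2,1,0,0,0,0.8,-0.45,0.2,1,0,0,0,0.8,-0.45,0.2,1]
}}

```text
t: 1.55
ee_pos: [475.8, -253.9, 224.8]
orientation: [-3.119, -0.366, 0.001]
ft_force: [-0.3, -0.2, 0.9]
width: 87.7
grasp_force: 0.0
```

```bash
python3 look.py w2; python3 - <<'E'
from h import *
z=np.load("w2.npz");im,P=z["im"],z["P"]
h=P[...,2];m=(abs(P[...,0]-477)<60)&(abs(P[...,1]+245)<60)
c=m&(h>53)&(h<60);q=P[c];print("collar",cv2.minEnclosingCircle(np.float32(q[:,:2])),np.median(q,0))
b=m&(h>118)&(h<140);q=P[b];print("btn",cv2.minEnclosingCircle(np.float32(q[:,:2])),np.median(q,0),len(q),q[:,2].max())
E
```

```text
ee [ 474.9 -254.7  225.1] ft [-0.4 -0.8 -0.1] t 1.6
stand ((477.3743591308594, -246.56968688964844), (89.73423767089844, 90.2329330444336), 61.9667854309082) 50.752728971387455
button ((475.80548095703125, -247.7119598388672), 9.879085540771484) [ 476.16699014 -247.45950302  128.66111592] 531
collar ((490.2313537597656, -242.68548583984375), 44.46871566772461) [ 483.5549168  -244.49996973   56.71109027]
btn ((475.713134765625, -247.5995635986328), 9.97680950164795) [ 476.19628875 -247.50299954  128.63127282] 554 130.69028040599605
```

>>> {"api": "arm_command", "payload": {
  "rows": [0,0,0,0.024,-0.078,0.3,1,0,0,0,0.024,-0.078,0.7,1,0,0,0,0.024,-0.078,1,1]
}}

```text
t: 1.9
ee_pos: [474.1, -249.4, 144.7]
orientation: [3.121, 0.361, -0.001]
ft_force: [-0.7, -0.1, 0.9]
width: 87.6
grasp_force: 0.0
```

>>> {"api": "arm_command", "payload": {
  "rows": [0,0,0,0,0,0.35,1,0,0,0,0,0,0.65,1,0,0,0,0,0,0.65,1]
}}

```text
t: 2.2
ee_pos: [472.7, -248.5, 91.3]
orientation: [-3.118, -0.36, 0.008]
ft_force: [-0.7, -0.5, -0.2]
width: 87.9
grasp_force: 0.0
```

```bash
cat > st.py <<'E'
from h import *
for i in range(3):
    ctrl.get_image("top")
    o=ctrl.get_obs();M=R.from_rotvec(o["orientation"]).as_matrix()
    print(o["ee_pos"].round(1),"zax",M[:,2].round(4),"xax",M[:,0].round(4),"q",o["qpos"].round(3),"ft",o["ft_force"].round(1),"m",o["moment"].round(2),o["width"].round(1),o["grasp_force"].round(1),round(float(o["t"]),2))
E
python3 st.py; python3 look.py w3
```

```text
ee [ 474.9 -249.2   94. ] ft [-0.1  0.2  0.3] t 2.3
stand ((497.931640625, -229.50869750976562), (140.55392456054688, 110.47211456298828), 61.29152297973633) 50.71210880661394
button ((485.00152587890625, -246.3003387451172), 55.997276306152344) [ 474.03229681 -207.33255573  145.487866  ] 587Traceback (most recent call last):
  File "st.py", line 5, in <module>
    print(o["ee_pos"].round(1),"zax",M[:,2].round(4),"xax",M[:,0].round(4),"q",o["qpos"].round(3),"ft",o["ft_force"].round(1),"m",o["moment"].round(2),o["width"].round(1),o["grasp_force"].round(1),round(float(o["t"]),2))
                                                                                                                                                       ^^^^^^^^^^^^^^^^
AttributeError: 'float' object has no attribute 'round'
```

View pics/w3.png

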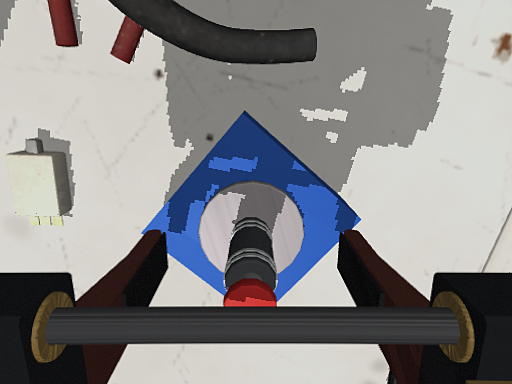

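The gauge handle stands centred between the open fingers, with the button near (250,292). I'll close the gripper.

>>> {"api": "arm_command", "payload": {
  "rows": [0,0,0,0,0,0,-1,0,0,0,0,0,0,-1,0,0,0,0,0,0,-1,0,0,0,0,0,0,-1,0,0,0,0,0,0,-1]
}}

```text
t: 2.8
ee_pos: [475.8, -248.1, 94.0]
orientation: [3.12, 0.364, 0.001]
ft_force: [-0.9, 0.0, -0.5]
width: 51.2
grasp_force: 0.0
```

```bash
sed -i 's/o\["width"\].*/round(float(o["width"]),1),round(float(o["grasp_force"]),1),round(float(o["t"]),2))/' st.py; python3 st.py
```

```text
[ 475.8 -248.1   93.9] zax [ 3.e-04 -2.e-04 -1.e+00] xax [9.732e-01 2.299e-01 3.000e-04] q [-0.503  0.516  1.913 -0.     0.712  0.836] ft [ 0.2 -0.3  0.4] m [ 0.02 -0.02  0.02] 47.0 0.0 2.85
[ 475.8 -248.    93.8] zax [ 2.e-04 -1.e-04 -1.e+00] xax [9.732e-01 2.300e-01 1.000e-04] q [-0.503  0.516  1.913  0.     0.712  0.836] ft [-0.4  0.8  0.3] m [0.04 0.01 0.03] 42.8 0.0 2.9
[ 475.7 -248.    93.7] zax [ 0. -0. -1.] xax [0.9732 0.2299 0.    ] q [-0.503  0.517  1.913 -0.     0.712  0.836] ft [-0.3  0.6  0.2] m [ 0.05 -0.02  0.  ] 39.2 0.0 2.95
```

>>> {"api": "arm_command", "payload": {
  "rows": [0,0,0,0,0,0,-1,0,0,0,0,0,0,-1,0,0,0,0,0,0,-1,0,0,0,0,0,0,-1,0,0,0,0,0,0,-1]
}}

```text
t: 3.45
ee_pos: [475.6, -248.0, 93.6]
orientation: [-3.12, -0.363, 0.0]
ft_force: [0.1, 1.7, -0.0]
width: 21.5
grasp_force: 29.7
```

>>> {"api": "arm_command", "payload": {
  "rows": [0,0,0,0,0,-0.15,-1,0,0,0,0,0,-0.4,-1,0,0,0,0,0,-0.7,-1,0,0,0,0,0,-1,-1,0,0,0,0,0,-1,-1]
}}

```text
t: 3.95
ee_pos: [477.4, -249.2, 177.0]
orientation: [3.117, 0.363, 0.008]
ft_force: [-0.6, -1.1, -2.9]
width: 21.3
grasp_force: 29.7
```

>>> {"api": "arm_command", "payload": {
  "rows": [0,0,0,0,0,-0.2,-1,0,0,0,0,0,-0.2,-1]
}}

```text
t: 4.15
ee_pos: [476.2, -248.5, 190.5]
orientation: [3.119, 0.363, 0.003]
ft_force: [0.9, 0.2, -2.8]
width: 21.5
grasp_force: 29.7
```

>>> {"api": "arm_command", "payload": {
  "rows": [0,0,0,0.02,-0.45,0,-1,0,0,0,0.02,-0.93,0,-1]
}}

```text
t: 4.35
ee_pos: [459.7, -175.1, 188.5]
orientation: [-3.121, -0.36, 0.001]
ft_force: [0.2, 0.8, -3.2]
width: 21.5
grasp_force: 29.8
```

>>> {"api": "arm_command", "payload": {
  "rows": [0,0,0,0.02,-0.45,0,-1,0,0,0,0.02,-0.93,0,-1]
}}

```text
t: 4.55
ee_pos: [443.7, -101.4, 188.5]
orientation: [-3.12, -0.362, 0.002]
ft_force: [0.2, -0.6, -1.8]
width: 21.3
grasp_force: 29.8
```

>>> {"api": "arm_command", "payload": {
  "rows": [0,0,0,0.02,-0.45,0,-1,0,0,0,0.02,-0.93,0,-1,0,0,0,0.02,-0.93,0,-1,0,0,0,0.02,-0.93,0,-1]
}}

```text
t: 4.95
ee_pos: [428.6, -29.2, 188.9]
orientation: [3.12, 0.367, -0.001]
ft_force: [0.4, -0.5, -2.0]
width: 21.5
grasp_force: 29.9
```

```bash
python3 look.py w4; python3 - <<'E'
from h import *
z=np.load("w4.npz");P=z["P"];h=P[...,2]
np.set_printoptions(suppress=True)
m=(z["d"]>0)&(h>58)&(h<72)
n,l,s,c=cv2.connectedComponentsWithStats(m.astype(np.uint8))
for i in range(1,n):
    if s[i,4]>150:
        q=P[l==i];print(c[i],s[i],cv2.minEnclosingCircle(np.float32(q[:,:2])),np.median(q,0))
E
```

```text
ee [429.  -29.9 189.1] ft [-0.  -0.3 -2.4] t 5.0
stand ((480.1429443359375, -210.64569091796875), (159.0852813720703, 64.04984283447266), 25.170162200927734) 50.39180712596732
[10.26838235  5.22794118] [  0   0  28  14 272] ((522.0913696289062, 166.79541015625), 10.575891494750977) [522.19886575 166.16787644  64.48808389]
[99.22405387 43.75551428] [  54    0   95   93 4307] ((511.2206115722656, 102.67974090576172), 32.15069580078125) [513.06414419 105.99689206  65.16037703]
[498.57894737  60.60941828] [485  44  27  28 361] ((569.3609619140625, -177.29110717773438), 16.760393142700195) [ 566.89580457 -178.15059906   65.94601404]
[204.042007   120.23045508] [ 163   78   85   86 3428] ((476.6044921875, 19.670310974121094), 32.157958984375) [477.67897852  21.48577292  65.24034264]
```

View pics/w4.png

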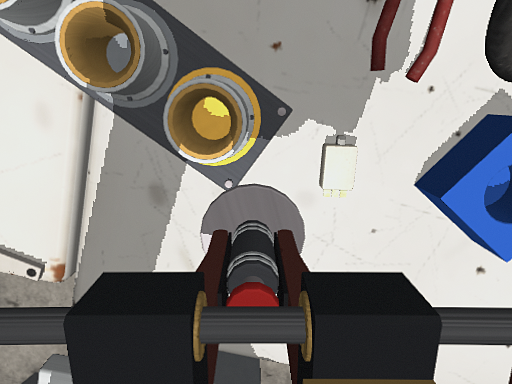

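The yellow-station housing is visible at (208,118). The held gauge's collar is at about (252,235), and it is upright in the fingers.

```bash
python3 - <<'E'
from h import *
from scipy.optimize import least_squares
z=np.load("w4.npz");P=z["P"];h=P[...,2]
m=(z["d"]>0)&(h>145)&(h<160);m[:180]=0;m[270:]=0;m[:,:195]=0;m[:,312:]=0
q=P[m];A=np.c_[q[:,:2],np.ones(len(q))];pl=np.linalg.lstsq(A,q[:,2],rcond=None)[0];print("plane",pl, np.median(q,0),len(q))
cn,_=cv2.findContours(m.astype(np.uint8),cv2.RETR_EXTERNAL,cv2.CHAIN_APPROX_NONE)
c=max(cn,key=len)[:,0];c=c[c[:,1]<235];e=P[c[:,1],c[:,0],:2]
f=least_squares(lambda p:np.hypot(*(e-p[:2]).T)-p[2],[430,-29,30],loss="soft_l1",f_scale=.5);print(f.x,len(e))
f=least_squares(lambda p:np.hypot(*(e-p[:2]).T)-30,[430,-29],loss="soft_l1",f_scale=.5);print(f.x)
E
python3 st.py|tail -1
```

```text
plane [-2.06931068e-02 -2.97490955e-03  1.61105711e+02] [442.51473964 -24.62562815 152.02128166] 3981
[442.01184698 -25.99221678  18.70972591] 251
[427.6239795  -29.45201551]
[429.3 -30.7 189.4] zax [-1.e-04 -1.e-04 -1.e+00] xax [ 9.736e-01  2.284e-01 -1.000e-04] q [-0.099  0.218  2.086 -0.     0.838  1.242] ft [-0.1 -0.3 -2.4] m [ 0.02 -0.01  0.05] 21.4 29.9 5.15
```

>>> {"api": "arm_command", "payload": {
  "rows": [0,0,0,0.4,-0.25,0,-1,0,0,0,0.73,-0.46,0.05,-1,0,0,0,0.73,-0.46,0.3,-1,0,0,0,0.73,-0.46,0.5,-1,0,0,0,0.73,-0.46,0.5,-1]
}}

```text
t: 5.65
ee_pos: [476.3, 18.7, 147.8]
orientation: [-3.12, -0.362, 0.006]
ft_force: [-0.4, 0.6, -2.6]
width: 21.6
grasp_force: 29.9
```

```bash
python3 st.py; python3 - <<'E'
from h import *
im,d,K,k1,W=grab("wrist");save("w5",im);P=world(d,K,k1,W);np.savez("w5",im=im,P=P,d=d)
im2=grab("scene")[0][140:260,230:350]
out=np.vstack([im[100:384,80:430],]);s=cv2.resize(im2,(284,284))
save("w5c",np.hstack([out,s]))
E
```

```text
[476.9  18.7 148.8] zax [-2.6e-03 -1.0e-04 -1.0e+00] xax [ 0.9735  0.2285 -0.0025] q [ 0.014  0.353  2.016 -0.     0.775  1.355] ft [ 0.3  0.2 -2.8] m [-0.04 -0.05  0.  ] 21.1 29.9 5.7
[477.5  18.7 149.6] zax [-8.e-04 -0.e+00 -1.e+00] xax [ 9.736e-01  2.284e-01 -8.000e-04] q [ 0.014  0.352  2.015 -0.     0.775  1.355] ft [ 0.5 -0.7 -2.4] m [-0.03 -0.01  0.01] 21.4 29.9 5.75
[477.9  18.8 150.1] zax [ 5.e-04 -0.e+00 -1.e+00] xax [9.735e-01 2.286e-01 5.000e-04] q [ 0.015  0.351  2.015 -0.     0.775  1.355] ft [-0.5  0.3 -2.5] m [-0.04 -0.04 -0.05] 21.6 29.9 5.8
```

View pics/w5c.png

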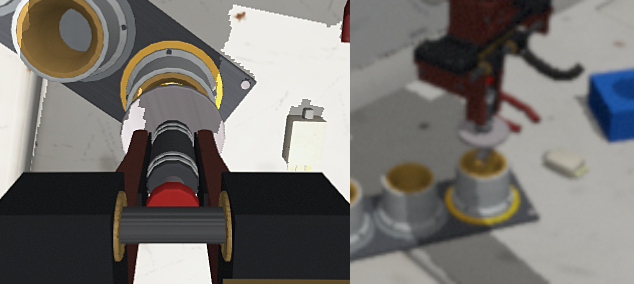

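The gauge head hangs right over the housing mouth: the collar covers the funnel symmetrically at about (172,105) in the left half. I'll descend gently.

>>> {"api": "arm_command", "payload": {
  "rows": [0,0,0,0,0,0.06,-1,0,0,0,0,0,0.12,-1,0,0,0,0,0,0.17,-1,0,0,0,0,0,0.2,-1,0,0,0,0,0,0.2,-1]
}}

```text
t: 6.4
ee_pos: [477.1, 19.7, 133.4]
orientation: [-3.12, -0.363, 0.002]
ft_force: [-1.1, 1.7, -0.6]
width: 21.8
grasp_force: 29.9
```

>>> {"api": "arm_command", "payload": {
  "rows": [0,0,0,0,0,0.03,-1,0,0,0,0,0,0.06,-1,0,0,0,0,0,0.06,-1]
}}

```text
t: 6.7
ee_pos: [477.3, 19.7, 128.8]
orientation: [-3.12, -0.363, 0.0]
ft_force: [-1.8, 2.6, -2.7]
width: 21.5
grasp_force: 29.9
```

```bash
python3 st.py
```

```text
[477.2  19.7 128.7] zax [-4.e-04  3.e-04 -1.e+00] xax [ 9.733e-01  2.297e-01 -3.000e-04] q [1.600e-02 3.890e-01 2.026e+00 1.000e-03 7.270e-01 1.355e+00] ft [-0.7  3.2 -1. ] m [ 0.63  0.34 -0.01] 21.6 29.9 6.75
[477.2  19.7 128.7] zax [-5.e-04  3.e-04 -1.e+00] xax [ 9.733e-01  2.296e-01 -4.000e-04] q [0.016 0.389 2.026 0.    0.727 1.355] ft [-1.1  2.9 -1.7] m [ 0.7   0.26 -0.05] 21.6 29.9 6.8
[477.2  19.6 128.7] zax [-6.e-04  3.e-04 -1.e+00] xax [ 9.733e-01  2.296e-01 -5.000e-04] q [0.016 0.389 2.026 0.    0.727 1.355] ft [-1.3  2.2 -2.4] m [ 0.68  0.3  -0.02] 21.4 29.9 6.85
```

>>> {"api": "arm_command", "payload": {
  "rows": [0,0,0,-0.002,-0.012,0.02,-1,0,0,0,-0.002,-0.012,0.05,-1,0,0,0,-0.002,-0.012,0.08,-1,0,0,0,-0.002,-0.012,0.1,-1,0,0,0,-0.002,-0.012,0.1,-1]
}}

```text
t: 7.35
ee_pos: [477.0, 20.1, 120.3]
orientation: [3.12, 0.363, -0.0]
ft_force: [0.6, -1.2, -4.3]
width: 21.8
grasp_force: 29.9
```

```bash
python3 st.py|tail -2
```

```text
[476.9  20.1 120.4] zax [-4.e-04 -3.e-04 -1.e+00] xax [ 9.732e-01  2.298e-01 -4.000e-04] q [ 0.017  0.404  2.031 -0.     0.707  1.357] ft [ 1.1 -1.9 -4.4] m [-0.5  -0.1  -0.01] 22.1 29.9 7.45
[476.9  20.2 120.4] zax [-4.e-04 -3.e-04 -1.e+00] xax [ 9.732e-01  2.298e-01 -5.000e-04] q [ 0.017  0.404  2.031 -0.     0.707  1.357] ft [ 0.6 -3.5 -7.2] m [-0.56 -0.08 -0.  ] 21.4 29.9 7.5
```

>>> {"api": "arm_command", "payload": {
  "rows": [0,0,0,0,0.005,0.04,-1,0,0,0,0,0.005,0.08,-1,0,0,0,0,0.005,0.11,-1,0,0,0,0,0.005,0.125,-1,0,0,0,0,0.005,0.125,-1]
}}

```text
t: 8.0
ee_pos: [477.0, 20.0, 110.4]
orientation: [-3.12, -0.363, 0.001]
ft_force: [0.5, -0.7, -5.4]
width: 21.5
grasp_force: 29.9
```

```bash
python3 st.py|tail -2
```

```text
[476.9  20.  110.4] zax [-5.e-04 -0.e+00 -1.e+00] xax [ 9.732e-01  2.298e-01 -5.000e-04] q [0.017 0.423 2.035 0.    0.684 1.356] ft [ 0.7 -0.3 -5.9] m [-0.16 -0.04 -0.02] 21.5 29.9 8.1
[476.9  20.  110.5] zax [-6.e-04 -0.e+00 -1.e+00] xax [ 9.733e-01  2.297e-01 -6.000e-04] q [0.017 0.423 2.035 0.    0.685 1.356] ft [-0.2 -0.8 -5. ] m [-0.23 -0.04 -0.02] 21.5 29.9 8.15
```

>>> {"api": "arm_command", "payload": {
  "rows": [0,0,0,0,0,0.012,-1,0,0,0,0,0,0.012,-1,0,0,0,0,0,0.012,-1]
}}

```text
t: 8.45
ee_pos: [477.0, 20.0, 109.8]
orientation: [-3.12, -0.363, 0.0]
ft_force: [-1.3, -1.1, -4.4]
width: 21.6
grasp_force: 29.9
```

>>> {"api": "arm_command", "payload": {
  "rows": [0,0,0,0,0,0.01,-1,0,0,0,0,0,0.01,-1,0,0,0,0,0,0.01,-1]
}}

```text
t: 8.75
ee_pos: [477.1, 20.0, 109.1]
orientation: [-3.12, -0.363, 0.0]
ft_force: [-0.4, -0.7, -1.9]
width: 21.2
grasp_force: 29.9
```

>>> {"api": "arm_command", "payload": {
  "rows": [0,0,0,0,0,0.008,-1,0,0,0,0,0,0.008,-1,0,0,0,0,0,0.008,-1]
}}

```text
t: 9.05
ee_pos: [477.1, 20.0, 108.6]
orientation: [-3.12, -0.363, 0.0]
ft_force: [-3.3, 0.2, 1.6]
width: 21.9
grasp_force: 29.9
```

```bash
python3 st.py|tail -2
```

```text
[477.1  20.  108.6] zax [-0.  0. -1.] xax [ 0.9733  0.2297 -0.    ] q [0.017 0.426 2.035 0.    0.68  1.356] ft [-2.6 -0.3  1.7] m [-0.01  0.43  0.04] 21.7 29.9 9.15
[477.1  20.  108.6] zax [-0.  0. -1.] xax [0.9733 0.2297 0.    ] q [0.017 0.426 2.035 0.    0.68  1.356] ft [-2.2 -0.3  2.1] m [-0.09  0.47  0.03] 21.5 29.9 9.2
```

>>> {"api": "arm_command", "payload": {
  "rows": [0,0,0,0,0,0.008,-1,0,0,0,0,0,0.008,-1,0,0,0,0,0,0.008,-1]
}}

```text
t: 9.5
ee_pos: [477.2, 20.0, 108.6]
orientation: [-3.12, -0.363, -0.0]
ft_force: [-5.2, -0.6, 10.8]
width: 21.6
grasp_force: 30.0
```

>>> {"api": "arm_command", "payload": {
  "rows": [0,0,0,0,0,0.008,-1,0,0,0,0,0,0.008,-1,0,0,0,0,0,0.008,-1]
}}

```text
t: 9.8
ee_pos: [477.2, 20.0, 108.5]
orientation: [-3.121, -0.363, -0.0]
ft_force: [-6.9, -1.3, 20.8]
width: 21.0
grasp_force: 30.0
```

>>> {"api": "arm_command", "payload": {
  "rows": [0,0,0,0,0,-0.01,0,0,0,0,0,0,-0.01,0,0,0,0,0,0,-0.01,0,0,0,0,0,0,-0.01,0,0,0,0,0,0,-0.01,0]
}}

```text
t: 10.3
ee_pos: [477.2, 20.0, 107.8]
orientation: [-3.12, -0.363, 0.0]
ft_force: [-0.5, -0.5, -0.5]
width: 44.1
grasp_force: 0.0
```

>>> {"api": "arm_command", "payload": {
  "rows": [0,0,0,0,0,-0.2,0,0,0,0,0,0,-0.5,0,0,0,0,0,0,-0.9,0,0,0,0,0,0,-0.9,0]
}}

```text
t: 10.7
ee_pos: [479.6, 20.0, 183.2]
orientation: [3.12, 0.363, 0.01]
ft_force: [0.8, 0.1, -0.3]
width: 44.0
grasp_force: 0.0
```

```bash
cat > btn.py <<'E'
from h import *
import sys
im,d,K,k1,W=grab("wrist");P=world(d,K,k1,W);save(sys.argv[1],im)
hsv=cv2.cvtColor(im,cv2.COLOR_RGB2HSV);h=P[...,2]
H,S=hsv[...,0].astype(int),hsv[...,1]
m=(abs(P[...,0]-float(sys.argv[2]))<25)&(abs(P[...,1]-float(sys.argv[3]))<25)&(h<150)&(h>115)&((H<8)|(H>172))&(S>140)
q=P[m];print(len(q))
if len(q):
  q=q[q[:,2]>np.percentile(q[:,2],80)-3];print("btn",cv2.minEnclosingCircle(np.float32(q[:,:2])),np.median(q,0))
E
python3 btn.py w6 477 20; python3 st.py|tail -2
```

```text
870
btn ((477.15911865234375, 19.92093276977539), 9.92259407043457) [477.7932006   20.12543114 143.69798899]
[476.8  20.  179.5] zax [-4.e-04 -0.e+00 -1.e+00] xax [ 9.733e-01  2.297e-01 -4.000e-04] q [ 0.017  0.3    1.998 -0.     0.844  1.356] ft [-0.9  0.4  0.6] m [0.02 0.04 0.06] 44.0 0.0 10.85
[476.5  19.9 179.1] zax [-0.0015 -0.     -1.    ] xax [ 0.9733  0.2297 -0.0015] q [0.017 0.301 1.998 0.    0.844 1.356] ft [-0.3 -0.4  0.6] m [ 0.01  0.03 -0.03] 43.7 0.0 10.9
```

View pics/w6.png

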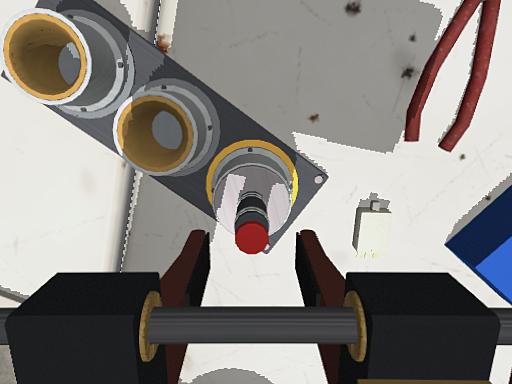

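The gauge stands seated and upright in the housing, with the red button at (252,238) in the picture and the released fingers around it. I'll close the fingers and press with the tips.

>>> {"api": "arm_command", "payload": {
  "rows": [0,0,0,0.004,0,0,-1,0,0,0,0.004,0,0,-1,0,0,0,0.004,0,0,-1,0,0,0,0.004,0,0,-1,0,0,0,0.004,0,0,-1]
}}

```text
t: 11.4
ee_pos: [477.4, 20.0, 179.8]
orientation: [-3.12, -0.363, 0.001]
ft_force: [-0.7, 0.3, 0.6]
width: 7.3
grasp_force: 0.0
```

>>> {"api": "arm_command", "payload": {
  "rows": [0,0,0,0,0,0,-1,0,0,0,0,0,0,-1,0,0,0,0,0,0.06,-1,0,0,0,0,0,0.13,-1,0,0,0,0,0,0.13,-1]
}}

```text
t: 11.9
ee_pos: [476.9, 20.0, 168.7]
orientation: [-3.12, -0.363, 0.002]
ft_force: [0.1, -0.4, -0.2]
width: 0.4
grasp_force: 0.0
```

```bash
python3 st.py
```

```text
[477.   20.1 169. ] zax [-0.0013 -0.     -1.    ] xax [ 0.9732  0.2298 -0.0012] q [0.017 0.318 2.004 0.    0.821 1.356] ft [ 0.5  0.6 -0.1] m [-0.    0.03  0.03] 0.5 0.0 11.95
[477.3  20.  169.3] zax [-7.e-04 -0.e+00 -1.e+00] xax [ 9.732e-01  2.298e-01 -7.000e-04] q [0.017 0.318 2.003 0.    0.821 1.356] ft [ 0.2 -0.5  0.3] m [ 0.01  0.01 -0.03] 0.7 0.0 12.0
[477.4  20.  169.4] zax [-4.e-04  0.e+00 -1.e+00] xax [ 9.732e-01  2.298e-01 -3.000e-04] q [0.017 0.318 2.003 0.    0.821 1.356] ft [ 0.3  0.  -0.3] m [0.02 0.03 0.04] 0.1 0.0 12.05
```

>>> {"api": "arm_command", "payload": {
  "rows": [0,0,0,0,0,0.02,-1,0,0,0,0,0,0.04,-1,0,0,0,0,0,0.06,-1,0,0,0,0,0,0.075,-1,0,0,0,0,0,0.075,-1]
}}

```text
t: 12.55
ee_pos: [477.4, 20.0, 163.4]
orientation: [-3.12, -0.363, 0.0]
ft_force: [-0.1, -0.9, 0.2]
width: 0.3
grasp_force: 0.0
```

>>> {"api": "arm_command", "payload": {
  "rows": [0,0,0,0,0,0.005,-1,0,0,0,0,0,0.01,-1,0,0,0,0,0,0.015,-1,0,0,0,0,0,0.02,-1,0,0,0,0,0,0.02,-1]
}}

```text
t: 13.05
ee_pos: [477.6, 20.0, 162.3]
orientation: [3.121, 0.363, 0.001]
ft_force: [-0.3, 0.5, 4.0]
width: 0.1
grasp_force: 2.1
```

```bash
python3 st.py
```

```text
[477.7  20.1 162.3] zax [ 5.e-04  1.e-04 -1.e+00] xax [9.733e-01 2.297e-01 5.000e-04] q [0.017 0.33  2.008 0.    0.804 1.356] ft [-0.9  1.2  3.7] m [0.   0.18 0.02] 0.5 2.4 13.1
[477.7  20.  162.3] zax [ 5.e-04  0.e+00 -1.e+00] xax [9.733e-01 2.297e-01 5.000e-04] q [0.017 0.33  2.008 0.    0.804 1.356] ft [-1.   0.7  5.4] m [ 0.05  0.14 -0.02] 0.5 2.6 13.15
[477.7  20.1 162.3] zax [ 6.e-04  0.e+00 -1.e+00] xax [9.733e-01 2.297e-01 6.000e-04] q [0.017 0.33  2.008 0.    0.804 1.356] ft [-1.   0.9  5.3] m [-0.02  0.12  0.03] 0.8 2.8 13.2
```

>>> {"api": "arm_command", "payload": {
  "rows": [0,0,0,0,0,0.006,-1,0,0,0,0,0,0.012,-1,0,0,0,0,0,0.018,-1,0,0,0,0,0,0.025,-1,0,0,0,0,0,0.025,-1]
}}

```text
t: 13.7
ee_pos: [477.7, 20.1, 160.4]
orientation: [3.12, 0.363, 0.001]
ft_force: [-0.8, -0.2, 5.9]
width: 0.4
grasp_force: 3.0
```

>>> {"api": "arm_command", "payload": {
  "rows": [0,0,0,0,0,0.005,-1,0,0,0,0,0,0.01,-1,0,0,0,0,0,0.01,-1]
}}

```text
t: 14.0
ee_pos: [477.7, 20.1, 159.6]
orientation: [3.121, 0.363, 0.001]
ft_force: [-2.1, 0.1, 6.2]
width: 0.3
grasp_force: 3.1
```

>>> {"api": "arm_command", "payload": {
  "rows": [0,0,0,0,0,0.005,-1,0,0,0,0,0,0.005,-1]
}}

```text
t: 14.2
ee_pos: [477.7, 20.1, 159.2]
orientation: [3.121, 0.363, 0.001]
ft_force: [-1.0, -0.6, 5.0]
width: 0.5
grasp_force: 3.1
```

>>> {"api": "arm_command", "payload": {
  "rows": [0,0,0,0,0,0.005,-1,0,0,0,0,0,0.005,-1,0,0,0,0,0,0.005,-1]
}}

```text
t: 14.5
ee_pos: [477.7, 20.1, 158.8]
orientation: [3.121, 0.363, 0.001]
ft_force: [-1.7, -0.2, 6.4]
width: 0.2
grasp_force: 3.2
```

```bash
python3 st.py
```

```text
[477.7  20.  158.8] zax [ 6.e-04  0.e+00 -1.e+00] xax [9.733e-01 2.297e-01 6.000e-04] q [0.017 0.336 2.01  0.    0.795 1.356] ft [-1.3  0.5  5.8] m [0.04 0.23 0.02] 0.5 3.2 14.55
[477.7  20.1 158.8] zax [ 6.e-04  0.e+00 -1.e+00] xax [9.733e-01 2.297e-01 5.000e-04] q [0.017 0.336 2.01  0.    0.795 1.356] ft [-1.3  0.5  6.9] m [ 0.08  0.25 -0.06] 0.2 3.2 14.6
[477.7  20.1 158.8] zax [ 5.e-04  0.e+00 -1.e+00] xax [9.733e-01 2.296e-01 5.000e-04] q [0.017 0.336 2.01  0.    0.795 1.356] ft [-1.5  0.8  6.4] m [0.04 0.25 0.05] 0.2 3.2 14.65
```

>>> {"api": "arm_command", "payload": {
  "rows": [0,0,0,0,0,0.005,-1,0,0,0,0,0,0.005,-1]
}}

```text
t: 14.85
ee_pos: [477.7, 20.1, 158.4]
orientation: [-3.121, -0.363, -0.001]
ft_force: [-0.9, 0.2, 6.3]
width: 0.7
grasp_force: 3.1
```

>>> {"api": "arm_command", "payload": {
  "rows": [0,0,0,0,0,0.005,-1,0,0,0,0,0,0.005,-1,0,0,0,0,0,0.005,-1]
}}

```text
t: 15.15
ee_pos: [477.7, 20.1, 158.0]
orientation: [3.12, 0.363, 0.001]
ft_force: [-0.7, 0.1, 5.9]
width: 0.6
grasp_force: 3.2
```

>>> {"api": "arm_command", "payload": {
  "rows": [0,0,0,0,0,0.005,-1,0,0,0,0,0,0.005,-1]
}}

```text
t: 15.35
ee_pos: [477.7, 20.1, 157.6]
orientation: [3.12, 0.363, 0.001]
ft_force: [-1.6, 0.2, 6.3]
width: 0.4
grasp_force: 3.1
```

>>> {"api": "arm_command", "payload": {
  "rows": [0,0,0,0,0,0.005,-1,0,0,0,0,0,0.005,-1,0,0,0,0,0,0.005,-1]
}}

```text
t: 15.65
ee_pos: [477.7, 20.1, 157.2]
orientation: [3.12, 0.363, 0.001]
ft_force: [-2.4, -0.0, 6.2]
width: 0.5
grasp_force: 3.2
```

>>> {"api": "arm_command", "payload": {
  "rows": [0,0,0,0,0,0.005,-1,0,0,0,0,0,0.005,-1]
}}

```text
t: 15.85
ee_pos: [477.7, 20.1, 156.7]
orientation: [3.12, 0.363, 0.001]
ft_force: [-0.9, -0.0, 6.2]
width: 0.5
grasp_force: 3.1
```

>>> {"api": "arm_command", "payload": {
  "rows": [0,0,0,0,0,0.005,-1,0,0,0,0,0,0.005,-1,0,0,0,0,0,0.005,-1]
}}

```text
t: 16.15
ee_pos: [477.7, 20.1, 156.4]
orientation: [-3.121, -0.363, -0.001]
ft_force: [-1.4, 0.9, 5.4]
width: 0.6
grasp_force: 3.2
```

>>> {"api": "arm_command", "payload": {
  "rows": [0,0,0,0,0,0.005,-1,0,0,0,0,0,0.005,-1]
}}

```text
t: 16.35
ee_pos: [477.7, 20.0, 156.0]
orientation: [3.12, 0.363, 0.001]
ft_force: [-1.3, 0.2, 5.9]
width: 0.3
grasp_force: 3.3
```

>>> {"api": "arm_command", "payload": {
  "rows": [0,0,0,0,0,0.005,-1,0,0,0,0,0,0.005,-1,0,0,0,0,0,0.005,-1]
}}

```text
t: 16.65
ee_pos: [477.8, 20.0, 155.7]
orientation: [3.12, 0.363, 0.001]
ft_force: [-1.8, 0.4, 7.8]
width: 0.7
grasp_force: 4.0
```

```bash
cat > av.py <<'E'
from h import *
F=[];G=[];Z=[]
for i in range(8):
    ctrl.get_image("top");o=ctrl.get_obs();F.append(o["ft_force"]);G.append(o["grasp_force"]);Z.append(o["ee_pos"][2])
print(np.mean(F,0).round(2),np.std(F,0)[2].round(2),np.mean(G).round(2),np.mean(Z).round(2),o["t"])
E
python3 av.py
```

```text
[-1.81 -0.13  7.69] 0.49 3.95 155.71 17.05
```

>>> {"api": "arm_command", "payload": {
  "rows": [0,0,0,0,0,0.004,-1,0,0,0,0,0,0.004,-1,0,0,0,0,0,0.004,-1]
}}

```text
t: 17.35
ee_pos: [477.8, 20.0, 155.5]
orientation: [3.12, 0.363, 0.001]
ft_force: [-1.8, 0.3, 9.2]
width: 0.5
grasp_force: 4.7
```

```bash
python3 av.py
```

```text
[-1.78 -0.06  9.43] 0.22 4.66 155.51 17.75
```

>>> {"api": "arm_command", "payload": {
  "rows": [0,0,0,0,0,0.002,-1,0,0,0,0,0,0.002,-1,0,0,0,0,0,0.002,-1]
}}

```text
t: 18.05
ee_pos: [477.8, 20.0, 155.4]
orientation: [3.12, 0.363, 0.001]
ft_force: [-2.8, -0.2, 10.8]
width: 0.4
grasp_force: 5.2
```

```bash
python3 av.py
```

```text
[-2.37 -0.06 10.34] 0.38 5.23 155.45 18.45
```

>>> {"api": "arm_command", "payload": {
  "rows": [0,0,0,0,0,-0.1,-1,0,0,0,0,0,-0.3,-1,0,0,0,0,0,-0.3,0.1,0,0,0,0,0,-0.3,0.1,0,0,0,0,0,-0.3,0.1]
}}

```text
t: 18.95
ee_pos: [477.1, 20.0, 178.2]
orientation: [-3.12, -0.363, 0.001]
ft_force: [1.0, -0.4, 0.2]
width: 20.9
grasp_force: 0.0
```

>>> {"api": "arm_command", "payload": {
  "rows": [0,0,0,0,0,0,0.1,0,0,0,0,0,0,0.1,0,0,0,0,0,0,0.1,0,0,0,0,0,0,0.1,0,0,0,0,0,0,0.1]
}}

```text
t: 19.45
ee_pos: [477.5, 20.0, 178.7]
orientation: [-3.12, -0.363, 0.0]
ft_force: [0.6, 1.1, 0.2]
width: 48.0
grasp_force: 0.0
```

```bash
python3 btn.py w7 477 20; python3 st.py|tail -1
```

```text
853
btn ((477.1338195800781, 20.02562141418457), 9.809189796447754) [477.80824114  20.12141019 136.7974987 ]
[477.5  20.  178.7] zax [ 0.  0. -1.] xax [9.733e-01 2.297e-01 1.000e-04] q [0.017 0.302 1.997 0.    0.842 1.356] ft [-0.1 -0.1 -1. ] m [-0.07 -0.02  0.03] 47.9 0.0 19.65
```

>>> {"api": "arm_command", "payload": {
  "rows": [0,0,0,0,0,0.3,0.1,0,0,0,0,0,0.6,0.1,0,0,0,0,0,0.8,0.1,0,0,0,0,0,0.876,0.1,0,0,0,0,0,0.876,0.1]
}}

```text
t: 20.15
ee_pos: [477.0, 20.0, 108.0]
orientation: [-3.12, -0.363, 0.003]
ft_force: [0.2, -0.0, 0.4]
width: 48.5
grasp_force: 0.0
```

>>> {"api": "arm_command", "payload": {
  "rows": [0,0,0,0,0,0,-1,0,0,0,0,0,0,-1,0,0,0,0,0,0,-1,0,0,0,0,0,0,-1,0,0,0,0,0,0,-1]
}}

```text
t: 20.65
ee_pos: [477.8, 20.1, 109.2]
orientation: [-3.12, -0.363, -0.001]
ft_force: [-1.4, 0.2, 5.8]
width: 21.3
grasp_force: 30.0
```

```bash
python3 st.py|tail -2
```

```text
[477.8  20.1 109.2] zax [ 8.e-04  2.e-04 -1.e+00] xax [9.733e-01 2.296e-01 9.000e-04] q [0.017 0.426 2.034 0.    0.681 1.356] ft [-0.4  0.8  6.3] m [0.18 0.17 0.02] 21.5 30.0 20.75
[477.8  20.1 109.2] zax [ 9.e-04  2.e-04 -1.e+00] xax [9.733e-01 2.297e-01 9.000e-04] q [0.017 0.426 2.034 0.    0.681 1.356] ft [0.1 1.4 6.1] m [0.26 0.18 0.  ] 21.5 30.0 20.8
```

>>> {"api": "arm_command", "payload": {
  "rows": [0,0,0,0,0,-0.1,-1,0,0,0,0,0,-0.2,-1,0,0,0,0,0,-0.35,-1,0,0,0,0,0,-0.5,-1,0,0,0,0,0,-0.7,-1]
}}

```text
t: 21.3
ee_pos: [477.1, 20.1, 165.7]
orientation: [-3.12, -0.363, 0.001]
ft_force: [0.6, 0.3, -2.2]
width: 21.5
grasp_force: 30.0
```

>>> {"api": "arm_command", "payload": {
  "rows": [0,0,0,0,0,-0.2,-1,0,0,0,0,0,-0.4,-1,0,0,0,0,0,-0.4,-1]
}}

```text
t: 21.6
ee_pos: [478.9, 20.1, 199.4]
orientation: [3.12, 0.363, 0.008]
ft_force: [0.2, 0.5, -3.4]
width: 21.6
grasp_force: 30.0
```

```bash
python3 st.py|tail -1; python3 btn.py w8 477 20; python3 - <<'E'
from h import *
print((np.array([[.9733,.2297],[.2297,-.9733]])@(np.array([476.9,-247])-ctrl.get_obs()["ee_pos"][:2])).round(1))
E
```

```text
[477.1  20.1 196.6] zax [-1.e-04  0.e+00 -1.e+00] xax [ 9.732e-01  2.298e-01 -1.000e-04] q [0.017 0.273 1.985 0.    0.884 1.356] ft [ 0.8 -0.6 -2.4] m [ 0.02  0.01 -0.  ] 21.2 30.0 21.75
0
[-61.4 259.9]
```

>>> {"api": "arm_command", "payload": {
  "rows": [0,0,0,-0.1,0.4,0,-1,0,0,0,-0.192,0.812,0,-1]
}}

```text
t: 22.0
ee_pos: [476.8, -46.8, 195.8]
orientation: [-3.12, -0.367, 0.003]
ft_force: [1.3, -0.6, -3.5]
width: 21.7
grasp_force: 30.0
```

>>> {"api": "arm_command", "payload": {
  "rows": [0,0,0,-0.1,0.4,0,-1,0,0,0,-0.192,0.812,0,-1]
}}

```text
t: 22.2
ee_pos: [476.6, -114.4, 195.7]
orientation: [-3.12, -0.364, 0.003]
ft_force: [0.5, 0.4, -2.9]
width: 21.6
grasp_force: 30.0
```

>>> {"api": "arm_command", "payload": {
  "rows": [0,0,0,-0.1,0.4,0,-1,0,0,0,-0.192,0.812,0,-1]
}}

```text
t: 22.4
ee_pos: [476.6, -181.3, 195.7]
orientation: [-3.119, -0.363, 0.003]
ft_force: [0.7, 0.3, -2.6]
width: 21.7
grasp_force: 30.0
```

>>> {"api": "arm_command", "payload": {
  "rows": [0,0,0,-0.1,0.4,0,-1,0,0,0,-0.192,0.812,0,-1,0,0,0,-0.192,0.812,0,-1,0,0,0,-0.192,0.812,0,-1]
}}

```text
t: 22.8
ee_pos: [476.6, -247.1, 195.6]
orientation: [-3.119, -0.36, 0.003]
ft_force: [-0.1, -0.4, -2.5]
width: 21.7
grasp_force: 30.0
```

```bash
python3 st.py|tail -1; python3 look.py w9
```

```text
[ 476.9 -245.9  196.1] zax [-1.3e-03  9.0e-04 -1.0e+00] xax [ 0.9731  0.2305 -0.001 ] q [-0.498  0.356  1.86   0.     0.927  0.84 ] ft [ 0.6  0.5 -2.1] m [ 0.01 -0.04 -0.01] 21.4 30.0 22.95
ee [ 477.1 -245.9  196.3] ft [ 0.2  0.  -2.8] t 23.0
stand ((487.41937255859375, -232.12786865234375), (120.74864196777344, 97.70929718017578), 56.02492904663086) 50.70757742714861
```

View pics/w9.png

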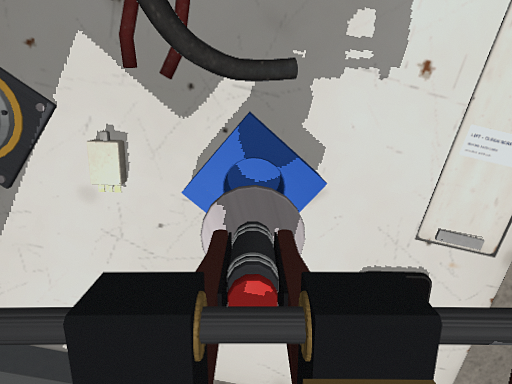

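The gauge hangs over the blue stand's hole, with the collar at (252,230) covering it symmetrically and the button down at (252,292). I'll lower it.

>>> {"api": "arm_command", "payload": {
  "rows": [0,0,0,0,0.01,0.3,-1,0,0,0,0,0.01,0.6,-1,0,0,0,0,0.01,0.75,-1,0,0,0,0,0.01,0.8,-1,0,0,0,0,0.01,0.8,-1]
}}

```text
t: 23.5
ee_pos: [477.6, -247.3, 132.5]
orientation: [-3.12, -0.364, 0.001]
ft_force: [0.5, -0.1, -2.3]
width: 21.7
grasp_force: 30.0
```

>>> {"api": "arm_command", "payload": {
  "rows": [0,0,0,0,0,0.1,-1,0,0,0,0,0,0.2,-1,0,0,0,0,0,0.3,-1,0,0,0,0,0,0.38,-1,0,0,0,0,0,0.38,-1]
}}

```text
t: 24.0
ee_pos: [476.9, -247.5, 101.2]
orientation: [-3.119, -0.363, 0.002]
ft_force: [0.2, 0.1, -2.4]
width: 21.4
grasp_force: 30.0
```

```bash
python3 st.py|tail -1
```

```text
[ 477.7 -247.8  102.3] zax [ 1.e-04 -0.e+00 -1.e+00] xax [9.733e-01 2.297e-01 1.000e-04] q [-0.501  0.504  1.907  0.     0.731  0.838] ft [ 0.7  0.  -2.5] m [-0.04  0.01  0.02] 21.7 30.0 24.15
```

No side force, so the head is in the hole.

>>> {"api": "arm_command", "payload": {
  "rows": [0,0,0,0,0,0.03,-1,0,0,0,0,0,0.06,-1,0,0,0,0,0,0.08,-1,0,0,0,0,0,0.09,-1,0,0,0,0,0,0.09,-1]
}}

```text
t: 24.65
ee_pos: [477.5, -247.7, 94.9]
orientation: [-3.12, -0.363, 0.0]
ft_force: [0.2, 0.4, -2.9]
width: 21.7
grasp_force: 30.0
```

>>> {"api": "arm_command", "payload": {
  "rows": [0,0,0,0,0,0.01,-1,0,0,0,0,0,0.01,-1,0,0,0,0,0,0.01,-1]
}}

```text
t: 24.95
ee_pos: [477.6, -247.8, 94.3]
orientation: [3.12, 0.363, 0.0]
ft_force: [-0.6, -0.7, -3.5]
width: 21.4
grasp_force: 30.0
```

```bash
python3 st.py|tail -1
```

```text
[ 477.6 -247.8   94.3] zax [ 2.e-04 -1.e-04 -1.e+00] xax [9.733e-01 2.297e-01 1.000e-04] q [-0.501  0.517  1.909 -0.     0.715  0.838] ft [ 0.4  0.7 -2.7] m [-0.04 -0.04  0.01] 21.7 30.0 25.1
```

>>> {"api": "arm_command", "payload": {
  "rows": [0,0,0,0,0,0.008,-1,0,0,0,0,0,0.008,-1,0,0,0,0,0,0.008,-1]
}}

```text
t: 25.4
ee_pos: [477.6, -247.8, 94.2]
orientation: [3.12, 0.363, 0.0]
ft_force: [-2.6, 0.6, 4.3]
width: 21.2
grasp_force: 30.0
```

>>> {"api": "arm_command", "payload": {
  "rows": [0,0,0,0,0,0.006,-1,0,0,0,0,0,0.006,-1,0,0,0,0,0,0.006,-1]
}}

```text
t: 25.7
ee_pos: [477.6, -247.9, 94.2]
orientation: [3.12, 0.363, 0.001]
ft_force: [-3.5, 1.3, 9.6]
width: 21.8
grasp_force: 30.0
```

Seated. Now release and retreat.

>>> {"api": "arm_command", "payload": {
  "rows": [0,0,0,0,0,-0.006,0.1,0,0,0,0,0,-0.006,0.1,0,0,0,0,0,-0.006,0.1,0,0,0,0,0,-0.006,0.1,0,0,0,0,0,-0.006,0.1]
}}

```text
t: 26.2
ee_pos: [477.6, -247.7, 93.5]
orientation: [-3.12, -0.363, 0.0]
ft_force: [0.8, -0.1, -0.2]
width: 48.4
grasp_force: 0.0
```

>>> {"api": "arm_command", "payload": {
  "rows": [0,0,0,0,0,-0.2,0.1,0,0,0,0,0,-0.5,0.1,0,0,0,0,0,-1,0.1,0,0,0,0,0,-1,0.1]
}}

```text
t: 26.6
ee_pos: [480.2, -249.1, 177.9]
orientation: [3.116, 0.363, 0.01]
ft_force: [-0.0, -0.6, -0.7]
width: 48.3
grasp_force: 0.0
```

>>> {"api": "arm_command", "payload": {
  "rows": [0,0,0,-0.5,0,-0.5,0.1,0,0,0,-0.5,0,-0.5,0.1,0,0,0,-0.5,0,-0.5,0.1]
}}

```text
t: 26.9
ee_pos: [438.4, -257.3, 214.1]
orientation: [3.12, 0.361, 0.002]
ft_force: [-0.9, 0.9, -0.5]
width: 48.5
grasp_force: 0.0
```

```bash
python3 st.py|tail -1; python3 look.py w10; python3 btn.py w10b 477.6 -247.8
```

```text
[ 438.8 -256.7  212.7] zax [-6.e-04  6.e-04 -1.e+00] xax [ 9.733e-01  2.297e-01 -5.000e-04] q [-0.553  0.292  1.908  0.     0.942  0.786] ft [ 0.3 -0.6 -1.1] m [-0.01  0.03 -0.06] 48.5 0.0 27.05
ee [ 438.8 -256.6  212.6] ft [-0.3  0.2 -0.4] t 27.1
stand ((477.3408203125, -246.5401153564453), (89.58826446533203, 89.6722412109375), 62.11610794067383) 50.7687622756126
button ((476.7622375488281, -247.7661895751953), 9.809676170349121) [ 477.08621715 -247.92080199  121.7935623 ] 617
616
btn ((476.663818359375, -248.02157592773438), 9.769614219665527) [ 476.99739289 -247.90543334  121.89576572]
```

View pics/w10.png

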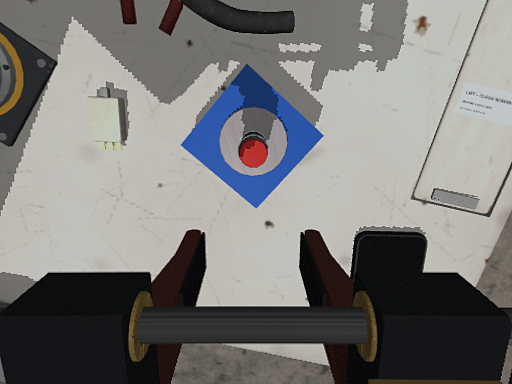

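The gauge stands upright and centred in its stand (collar at (252,140)). The button is still pressed: its top is 71.8 mm above the seat, the same as after locking.

```bash
python3 -c "
from workcell import ctrl
print(ctrl.close_job())"
```

```text
the job is handed in; nothing more can be done
None
```

The bore was measured and locked at about 10.3 N, the gauge is back upright in its blue stand with the button still pressed, and the job was handed in at about 27 s; no verdict was returned.

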